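# Stow the beet tub in the counter keeper

## Robot

A 6-joint arm with a two-finger parallel gripper is mounted at the origin on the work surface. World frame = base frame: x ahead of the robot, y to its left, z up, the work surface at z = 0. Lengths are in m, angles in rad, forces in N, time in s.
With the tool pointing down it reaches from about 0.3 to 0.775 m from the base axis. Payload 14.6 kg.
Tool frame: the origin (TCP) lies midway between the tips of the shut fingers; the grasp point (between the pads) lies 19 mm behind it; z points along the fingers, y is the line along which they close (so a half turn about z gives the same grasp; the last joint's range is limited). The gripper opens to 94 mm and grips with 3 to 60 N. Pads are 16 mm wide; open, the fingers measure 119 mm over their backs; the gripper's body (75 mm by 177 mm) begins 78 mm behind the grasp point.
Start: joints at [-1.381, 0.3, 1.521, -0, 1.321, -0.067], TCP at [0.14, -0.532, 0.205] pointing down, gripper open.
Joint ranges: [-3.03, 3.03], [-0.79, 2.21], [0.23, 2.52], [-1.04, 4.18], [0, 3.07], [-2.55, 2.55]. Speed limits (rad/s): [2.22, 2.22, 2.57, 3.14, 3.14, 3.14].

## Interface

Orientations are given as [roll, pitch, yaw] about the fixed x, y, z axes, in that order (R = Rz(yaw) Ry(pitch) Rx(roll)).
In Python, from station import telemetry, optics, ctrl gives the robot as it stands.
- The arm moves only by the tool carry_out, never from a script. Its argument "plan" is a list that holds one entry, the list of rows, each a list of 7 numbers: the shift along the tool's x, y, z in mm, then the turn, a rotation vector about the tool's x, y, z in rad, then the finger opening in mm, from 0 to 94. A call has 1 to 20 rows; each row shifts and turns the commanded pose from where the row before left it, along the tool's axes as they then stand; what a row does not reach is not made up. A row lasts 1/12 s, in which the tool goes at most 41.7 mm and 7.16 degrees, less where a joint would pass 70% of its speed; a pose out of reach is approached as far as the arm can. A call with a gripper value outside its range is refused whole. The fingers move at their own pace and stop on an object; "squeeze" is the grip in N (left out, the last holds). Time passes only in rows, so rows that do not move let the fingers close. It gives the time, the measured TCP pose, the force, the opening and the grip force at its end, in the units of the state.
- telemetry.get_obs(): the state, without advancing time (a new reading comes with each control period).
- optics.camera(name): name is "side" or "top"; returns a dict with "pixels" (420x560x3 uint8, red, green, blue), "intrinsics" (3x3 intrinsics, pixels), "origin" and "rotation" of the camera in the world. Camera axes: x right, y down, z forward; pixel columns grow to the right and rows downward; lengths in m; the calibration is good to about 2 mm. A picture is of the moment at which its call begins. There is no depth.
- ctrl.hand_in(): hands the job in; it is judged then, once.
The state is a dict: "time_s": time; "qpos": joint angles; "joint_vel": joint speeds; "tau": joint torques, N m; "ee_pos": TCP position; "eef_rot": TCP orientation; "force": force on the tool from outside, world axes, zero at the start; "moment": the same for the moment, N m; "grip_width": finger opening in m; "grip_force": force on a finger pad.
Only numpy, scipy, OpenCV 4.12 (cv2) and the standard library are available. Lean on these libraries where they do the work, as an engineer would, in place of code of your own. Each camera call takes 0.05 s, during which the arm holds its last target. There are 200 camera calls.

## Task

Lift the hood of the wooden keeper until it rests open on its stop, then slide the beet tub along the counter, through the gap between the jar and the canister, and in under the keeper's roof until its front end is fully home against the back wall, grip end outwards. Keep the tub flat on the counter (do not lift it), leave the hood up and let go of everything; do not shift or upset the other things.

Things in the scene. Friction and masses are not known exactly. Their poses are not given: they have to be found in the camera images.
- keeper: Bamboo box fixed on the counter, no floor, outside 230 (x) x 128 (y) x 84 high. Origin on the counter at its centre; +x to its back wall (inner face at x=+109), open mouth faces -x. Side walls 8 thick, 76 high, 112 apart inside. Fixed roof over x=-10 to +115, underside 76 up; the hinged hood covers the rest, its front panel (down to 30 above the counter) bars the mouth when closed.
- hood (a joint): Hinge of the hood (rad): 0 closed, 1.95 open on its stop, leaning back over the roof. Axis along the keeper's y through point hood_hinge; the front edge rises. A 0.22 kg flap, hardly any friction: falls shut from below about 1.4, drops onto the stop from beyond about 1.7. Plate 115 long from the hinge, 8 thick; front panel 54 tall.
- hood_hinge (a point): Point on the hinge axis, mid-width: keeper (-10, 0, 80).
- hood_bar (a point): Middle of the hood's steel grip bar: 10 diameter, 94 long along the keeper's y, a post at each end. Hood closed: 85 in front of the hinge, 42 above it, 122 above the counter, 33 clear of the hood's top. Turns with the hood. Can be pinched from above and turns between the fingers.
- keeper_mouth (a point): Centre of the keeper's mouth, on the counter: keeper (-115, 0, 0).
- tub: Long open white tub, 165 x 92 x 58 high, walls and floor 4 thick, 0.4 to 0.75 kg, loose. Origin under its centre; +x to its plain front end (x=+82.5), which starts roughly towards the keeper, within 0.7 rad. At the rear (-x) end a black grip. Two beets, one piece with the tub, up to 49 high, fill it back of x=+13; the front 65 inside is empty: fingers fit in to draw it by its front wall.
- tub_front (a point): Middle of the outer face of the tub's front end, 30 above its underside.
- tub_grip (a point): Middle of the rearmost face of the tub's black grip, 50 above its underside, at tub x = -100.5. The grip is 64 wide, 42 to 58 above the counter, and stands out 18 from the rear wall.
- jar: Glass jar with a steel cap, 72 diameter, 130 high; stands at one side of the gap that leads to the keeper, about 120 in front of the mouth; may have changed places with the canister. Origin under its centre. Leave it alone.
- canister: Aluminium canister, 72 diameter, 150 high; stands at the other side of the gap: 136 to 160 is free between the two. Origin under its centre. Leave it alone.
- mill: Dark wooden pepper mill, 52 diameter, 137 high. Origin under its centre. Leave it alone.
- mug: White mug, 80 diameter, 90 high, handle on its +y side. Origin under its centre. Leave it alone.
- square_tub: Square white tub without grip, 100 x 100 x 85 high. Origin under its centre. Leave it alone.
- carrot: Carrot, 130 long, lying on the cutting board (20 high). Origin under it. Leave it alone.

How it is judged:
On the way, in this order (a step that is already met when the one before it is completed fails the run):
1. the hood rests open on its stop (value of joint hood above 1.87 rad), for 0.2 s.
2. the tub's front end passes between the jar and the canister (horizontal distance between tub_front and jar below 0.145 m and horizontal distance between tub_front and canister below 0.145 m), for 0.05 s.
3. the tub's front end has slid through the mouth and under the roof (x of tub_front in the frame of keeper above 0.01 m and y of tub_front in the frame of keeper between -0.03 and 0.03 m and height (world z) of tub below 0.01 m and angle between tub's own z axis and vertical below 0.1 rad), for 0.1 s.
At the end, for the whole second after the job is handed in: The tub stands flat on the counter inside the keeper, front end within 12 mm of the back wall and in line with the keeper to 0.15 rad, at rest; the hood is still up on its stop (joint above 1.85) (x of tub_front in the frame of keeper above 0.097 m and y of tub_front in the frame of keeper between -0.025 and 0.025 m and angle between the x axis of tub and the x axis of keeper, either way round below 0.15 rad and linear speed of tub below 0.01 m/s and value of joint hood above 1.85 rad and height (world z) of tub below 0.01 m and angle between tub's own z axis and vertical below 0.1 rad); the robot touches nothing.
It fails at once if the tub is lifted off the counter by more than 20 mm or tipped by more than 0.3 rad (height (world z) of tub above 0.02 m or angle between tub's own z axis and vertical above 0.3 rad).
It fails at once if one of the other things is shifted by more than 30 mm or tipped by more than 0.3 rad (distance of any of jar, canister, mill, mug, square_tub, carrot from where it was at the start of the episode above 0.03 m or angle between any of jar, canister, mill, mug, square_tub, carrot's own z axis and vertical above 0.3 rad).
It also fails if it takes over 72 s, if anything falls off the work surface, if the arm or the gripper's body presses on something with over 40 N, if the wrist force passes 120 N, or if a joint passes its speed limit or range.

## Working session

There is one attempt and no reset: what is moved stays moved. The work goes in short steps, Python scripts to look and compute and a tool call to move; the robot and the scene stay as the last step left them, time stands still between calls to the robot, and variables do not carry over. Pictures are saved under pics/ and viewed, at most 10 in all, crops included, and the job is handed in when it is done.

Besides the shell and the picture viewer there is one more tool, called as a command line: name --argument value ..., lists and objects as JSON in quotes. carry_out: Moves the arm, as the interface text tells. Its arguments: {"type":"object","properties":{"plan":{"type":"array","items":{"type":"array","items":{"type":"array","items":{"type":"number"}}}},"squeeze":{"type":"number"}},"required":["plan"]}

```bash
mkdir -p pics; cat > h.py <<'E'
import numpy as np, cv2
from station import telemetry, optics, ctrl
def shot(n,f):
    c=optics.camera(n); cv2.imwrite('pics/'+f,c['pixels'][:,:,::-1]); np.savez('pics/'+n+'.npz',**c); return c
def ray(c,u,v,z):
    d=np.array(c['rotation'])@np.linalg.inv(c['intrinsics'])@[u,v,1.]; o=np.array(c['origin'])
    return o+d*(z-o[2])/d[2]
def proj(c,p):
    q=np.array(c['intrinsics'])@np.array(c['rotation']).T@(np.array(p)-c['origin']); return q[:2]/q[2]
E
python3 - <<'E'
from h import *
for n in('top','side'):
    c=shot(n,n+'1.png'); print(n,c['intrinsics'],c['origin'],c['rotation'])
print(telemetry.get_obs())
E
```

```text
top [[515.85964475   0.         277.28336895]
 [  0.         515.85964475 212.37569646]
 [  0.           0.           1.        ]] [ 0.35885435 -0.05337324  1.26755592] [-2.97470534 -0.01159461 -1.56383912]
side [[402.36981959   0.         279.07515479]
 [  0.         402.36981959 212.67737493]
 [  0.           0.           1.        ]] [0.20618591 0.64718743 0.60627769] [-2.14768103e+00 -5.04328645e-04 -2.67756655e+00]
{'time_s': 0.1, 'qpos': array([-1.38058721e+00,  3.00435202e-01,  1.52148516e+00,  1.36187689e-05,
        1.32069895e+00, -6.65741611e-02]), 'joint_vel': array([ 0.00025001, -0.00049421, -0.0024366 ,  0.0004912 ,  0.00092112,
       -0.00060709]), 'tau': array([ 5.62885507e-04, -5.32644582e+01, -3.53284228e+01,  7.09133665e-02,
        2.34739407e-02, -6.30713862e-05]), 'ee_pos': array([ 0.1396562 , -0.53174458,  0.2049466 ]), 'eef_rot': array([-3.14056915e+00, -8.14605219e-05,  2.56779861e-01]), 'force': array([-0.16819865, -0.62726938,  0.35953763]), 'moment': array([ 0.02517584, -0.00021732, -0.00108987]), 'grip_force': 0.0, 'grip_width': 0.09395955377095239}
```

Rotation is roll/pitch/yaw; convert it.

```bash
python3 - <<'E'
s=open('h.py').read()
s=s.replace("import numpy as np, cv2","import numpy as np, cv2\nfrom scipy.spatial.transform import Rotation as Ro")
s=s.replace("np.array(c['rotation'])","Ro.from_euler('xyz',c['rotation']).as_matrix()")
open('h.py','w').write(s)
E
```

```text
(no output)
```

View pics/top1.png

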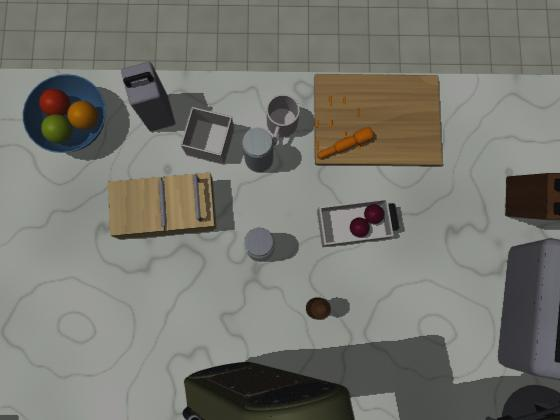

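View pics/side1.png

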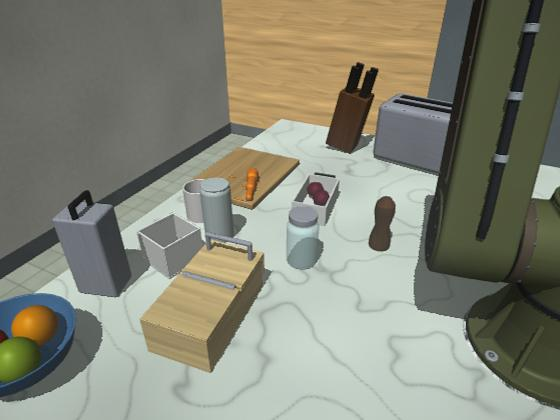

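The top view shows the keeper at about (162,205), its mouth to the right, and the hood bar at (202,198). The canister is at (258,145) and the jar at (259,243). The tub is at (356,222), front to the left, grip at (395,217). I'll zoom in on this strip.

```bash
python3 - <<'E'
import cv2
i=cv2.imread('pics/top1.png')
a=cv2.resize(i[165:250,100:230],None,fx=6,fy=6,interpolation=cv2.INTER_CUBIC)[:300*2]
b=cv2.resize(i[190:255,305:415],None,fx=7,fy=7,interpolation=cv2.INTER_CUBIC)
cv2.imwrite('pics/a.png',a);cv2.imwrite('pics/b.png',b)
E
```

```text
(no output)
```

View pics/a.png

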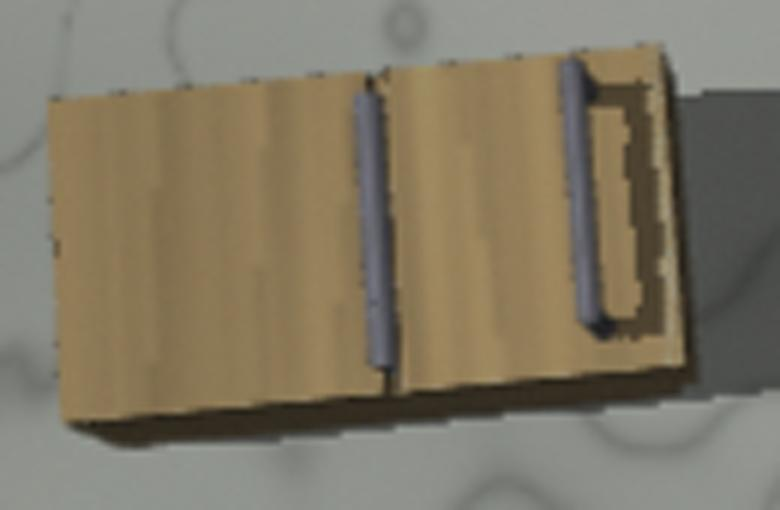

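View pics/b.png

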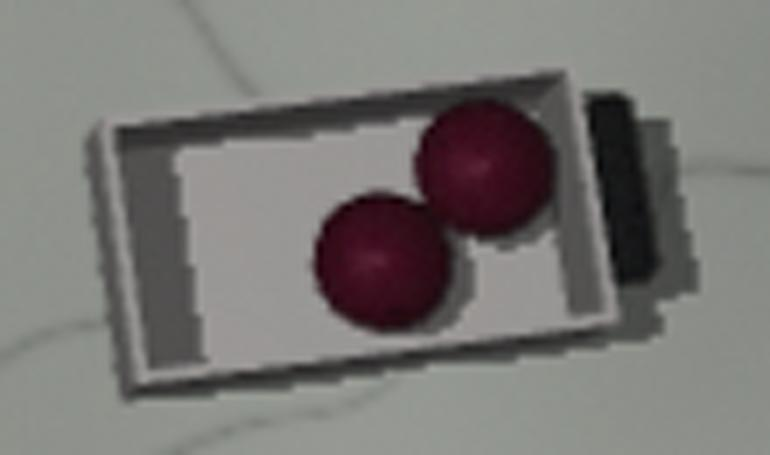

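Crop a (6x) shows the keeper top corners at (50,100), (660,45), (686,368) and (64,422), with the bar from (573,60) to (590,320). Crop b (7x) shows the tub rim corners at (97,125), (568,72), (618,322) and (132,385), grip on the right.

```bash
python3 - <<'E'
from h import *
c=dict(np.load('pics/top.npz')); S=dict(np.load('pics/side.npz'))
def P(x,y,s,o,z): return ray(c,(x+.5)/s-.5+o[0],(y+.5)/s-.5+o[1],z)
K=np.array([P(x,y,6,(100,165),.084) for x,y in[(50,100),(660,45),(686,368),(64,422)]])
B=np.array([P(x,y,6,(100,165),.124) for x,y in[(575,65),(590,318)]])
T=np.array([P(x,y,7,(305,190),.058) for x,y in[(97,122),(568,72),(616,322),(134,383)]])
for n,A in(('K',K),('T',T)):
    d=(A[0]+A[3]-A[1]-A[2]); yaw=np.arctan2(d[1],d[0])
    print(n,A.mean(0).round(4),'yaw',yaw,'sides',np.linalg.norm(A-np.roll(A,-1,0),axis=1).round(4))
print('bar',B.mean(0),np.linalg.norm(B[0]-B[1]),B)
d=(K[0]+K[3]-K[1]-K[2]); d/=np.linalg.norm(d)
print('bar pred',K.mean(0)-.095*d)
g=cv2.cvtColor(c['pixels'],cv2.COLOR_RGB2GRAY)
for n,(u,v),z,s in(('can',(258,137),.15,(258-22,258+22)),('jar',(259,240),.13,0)):
    roi=cv2.medianBlur(g,3)[v-35:v+35,u-35:u+35]
    print(n,[ (ray(c,a+u-35,b+v-35,z).round(4),(r/515.86*(1.267-z)).round(4)) for a,b,r in (lambda q:[] if q is None else q[0])(cv2.HoughCircles(roi,cv2.HOUGH_GRADIENT,1,10,param1=80,param2=10,minRadius=11,maxRadius=19))[:3]])
for p in [K.mean(0),*T,B.mean(0)]: print(proj(S,p).round(1))
E
```

```text
K [0.5773 0.2062 0.084 ] yaw 1.6702093356043766 sides [0.2383 0.1286 0.2387 0.1271]
T [ 0.5422 -0.2511  0.058 ] yaw 1.696011461122628 sides [0.1624 0.087  0.1648 0.0899]
bar [0.58661937 0.11684551 0.124     ] 0.0972863769331562 [[0.6350624  0.12125376 0.124     ]
 [0.53817634 0.11243725 0.124     ]]
bar pred [0.58677414 0.11164419 0.084     ]
can [(array([ 0.7084, -0.0172,  0.15  ]), np.float32(0.0299)), (array([ 0.6713, -0.0222,  0.15  ]), np.float32(0.0299)), (array([ 0.7869, -0.0752,  0.15  ]), np.float32(0.0323))]
jar [(array([ 0.4848, -0.0241,  0.13  ]), np.float32(0.03))]
[207.2 283.1]
[291.2 202.5]
[308.9 175.1]
[338.4 179.3]
[325.  208.5]
[227.4 239.1]
```

carry_out --plan '[[[20, -24, 0, 0, 0, 0.08, 60], [20, -24, 0, 0, 0, 0.077, 60], [20, -24, 0, 0, 0, 0, 60], [20, -24, 0, 0, 0, 0, 60], [20, -24, 0, 0, 0, 0, 60], [20, -24, 0, 0, 0, 0, 60], [20, -24, 0, 0, 0, 0, 60], [20, -24, 0, 0, 0, 0, 60], [20, -24, 0, 0, 0, 0, 60], [20, -24, 0, 0, 0, 0, 60], [20, -24, 0, 0, 0, 0, 60], [20, -24, 0, 0, 0, 0, 60], [20, -24, 0, 0, 0, 0, 60], [20, -24, 0, 0, 0, 0, 60], [20, -24, 0, 0, 0, 0, 60], [20, -24, 0, 0, 0, 0, 60], [20, -24, 0, 0, 0, 0, 60], [20, -24, 0, 0, 0, 0, 60], [20, -24, 0, 0, 0, 0, 60], [20, -24, 0, 0, 0, 0, 60]]]'

```text
time_s: 1.77
ee_pos: [0.4841, -0.0092, 0.2052]
eef_rot: [-3.142, 0.0, 0.1]
force: [0.3, -0.8, -0.7]
grip_width: 0.0602
grip_force: 0.0
```

```bash
cat >> h.py <<'E'
KC=np.array([.5768,.2112]); KY=1.670
def kw(x,y,z): 
    c,s=np.cos(KY),np.sin(KY); return np.array([KC[0]+c*x-s*y,KC[1]+s*x+c*y,z])
def wk(p):
    c,s=np.cos(KY),np.sin(KY); d=np.array(p)[:2]-KC; return np.array([c*d[0]+s*d[1],-s*d[0]+c*d[1]])
def rel(p):
    o=telemetry.get_obs(); R=Ro.from_euler('xyz',o['eef_rot']).as_matrix()
    return (R.T@(np.array(p)-o['ee_pos'])*1000).round(1), o['eef_rot'].round(3)
E
python3 - <<'E'
from h import *
print(rel(kw(-.095,0,.103)),rel([.5866,.1168,.103]))
E
```

```text
(array([ 114.2, -115.1,  102.2]), array([-3.142,  0.   ,  0.1  ])) (array([ 114.6, -115.2,  102.2]), array([-3.142,  0.   ,  0.1  ]))
```

carry_out --plan '[[[23, -23, 0, 0, 0, 0, 60], [23, -23, 0, 0, 0, 0, 60], [23, -23, 0, 0, 0, 0, 60], [23, -23, 0, 0, 0, 0, 60], [22, -23, 0, 0, 0, 0, 60], [0, 0, 20, 0, 0, 0, 50], [0, 0, 20, 0, 0, 0, 50], [0, 0, 20, 0, 0, 0, 50], [0, 0, 0, 0, 0, 0, 50]]]'

```text
time_s: 2.52
ee_pos: [0.5837, 0.1149, 0.1412]
eef_rot: [3.141, 0.007, 0.1]
force: [-0.5, 0.9, -1.0]
grip_width: 0.0504
grip_force: 0.0
```

```bash
python3 - <<'E'
from h import *
print(rel(kw(-.095,0,.103)))
a=shot('side','s2.png');b=shot('top','t2.png')
A=cv2.resize(a['pixels'][170:330,130:330,::-1],None,fx=2,fy=2);B=cv2.resize(b['pixels'][130:290,90:290,::-1],None,fx=2,fy=2)
cv2.imwrite('pics/c2.png',np.hstack([A,B]))
E
```

```text
(array([ 2.9, -1.5, 38.1]), array([3.141, 0.007, 0.1  ]))
```

View pics/c2.png

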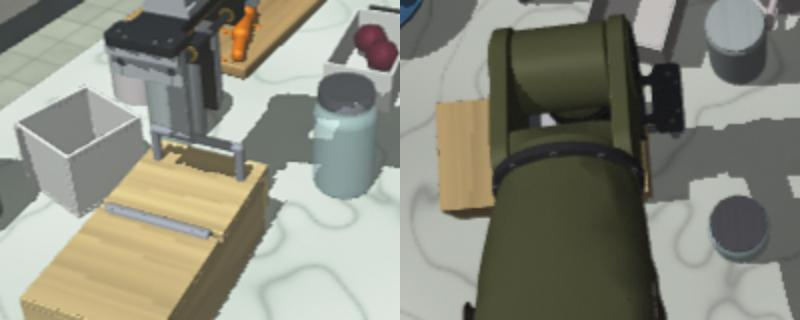

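The side crop shows the open fingers just above the bar's middle (about (195,138) in the crop), one on each side. I'll go down and pinch.

carry_out --plan '[[[1, -1, 13, 0, 0, 0, 50], [1, 0, 13, 0, 0, 0, 50], [0, 0, 12, 0, 0, 0, 50], [0, 0, 0, 0, 0, 0, 0], [0, 0, 0, 0, 0, 0, 0], [0, 0, 0, 0, 0, 0, 0], [0, 0, 0, 0, 0, 0, 0], [0, 0, 0, 0, 0, 0, 0], [0, 0, 0, 0, 0, 0, 0], [0, 0, 0, 0, 0, 0, 0]]]' --squeeze 12

```text
time_s: 3.45
ee_pos: [0.5875, 0.1168, 0.1078]
eef_rot: [-3.14, -0.001, 0.1]
force: [-0.7, 0.5, 2.6]
grip_width: 0.0096
grip_force: 12.0
```

```bash
python3 - <<'E'
from h import *
o=telemetry.get_obs();print(o['grip_width'],o['grip_force'],o['force'],wk(o['ee_pos']),rel(kw(-.095,0,.103)))
t=np.linspace(0,1.85,21); a=.459+t
x=-94.8*np.cos(a); z=94.8*np.sin(a)
for d in zip(t[1:].round(2),(-np.diff(x)).round(0),(-np.diff(z)).round(0)): print(*d)
E
```

```text
0.00957880846490865 11.998622864484787 [-0.73246119  0.53242838  2.58726896] [-0.09502116 -0.00130949] (array([-1.3, -0. ,  4.8]), array([-3.14e+00, -1.00e-03,  1.00e-01]))
0.09 -4.0 -8.0
0.18 -5.0 -7.0
0.28 -6.0 -7.0
0.37 -6.0 -6.0
0.46 -7.0 -6.0
0.55 -7.0 -5.0
0.65 -8.0 -4.0
0.74 -8.0 -4.0
0.83 -8.0 -3.0
0.92 -9.0 -2.0
1.02 -9.0 -1.0
1.11 -9.0 -0.0
1.2 -9.0 0.0
1.3 -9.0 1.0
1.39 -9.0 2.0
1.48 -8.0 3.0
1.57 -8.0 4.0
1.66 -8.0 4.0
1.76 -7.0 5.0
1.85 -7.0 6.0
```

carry_out --plan '[[[0, -4, -8, 0, 0, 0, 0], [0, -5, -7, 0, 0, 0, 0], [0, -6, -7, 0, 0, 0, 0], [0, -6, -6, 0, 0, 0, 0], [0, -7, -6, 0, 0, 0, 0], [0, -7, -5, 0, 0, 0, 0], [0, -7, -4, 0, 0, 0, 0], [0, -8, -4, 0, 0, 0, 0], [0, -8, -3, 0, 0, 0, 0], [0, -8, -2, 0, 0, 0, 0], [0, -9, -1, 0, 0, 0, 0], [0, -9, 0, 0, 0, 0, 0], [0, -9, 0, 0, 0, 0, 0], [0, -9, 1, 0, 0, 0, 0], [0, -9, 2, 0, 0, 0, 0], [0, -8, 3, 0, 0, 0, 0], [0, -8, 4, 0, 0, 0, 0], [0, -8, 4, 0, 0, 0, 0], [0, -7, 5, 0, 0, 0, 0], [0, -7, 6, 0, 0, 0, 0]]]'

```text
time_s: 5.12
ee_pos: [0.5723, 0.2652, 0.1347]
eef_rot: [3.142, 0.001, 0.1]
force: [1.3, 0.4, 0.6]
grip_width: 0.0097
grip_force: 12.0
```

```bash
python3 - <<'E'
from h import *
o=telemetry.get_obs();print(o['grip_width'],o['grip_force'],o['force'],wk(o['ee_pos'])*1000)
a=.459+1.95
print(rel(kw(-.01-.0948*np.cos(a),-.0013,.080+.0948*np.sin(a)-.0145)))
E
```

```text
0.009651286184112913 12.000286728143692 [1.31565563 0.39175042 0.56611473] [54.13197698 -0.89776991]
(array([ 0.4, -6.3,  5.8]), array([3.142e+00, 1.000e-03, 1.000e-01]))
```

carry_out --plan '[[[0, -3, 3, 0, 0, 0, 0], [0, -2, 2, 0, 0, 0, 0], [0, 0, 0, 0, 0, 0, 0], [0, 0, 0, 0, 0, 0, 24], [0, -2, 0, 0, 0, 0, 24], [0, -2, 0, 0, 0, 0, 24], [0, 0, 0, 0, 0, 0, 24], [0, 0, -8, 0, 0, 0, 24], [0, 0, -12, 0, 0, 0, 24], [0, 0, -20, 0, 0, 0, 24], [0, 0, -30, 0, 0, 0, 24], [0, 0, -30, 0, 0, 0, 24], [0, 0, -30, 0, 0, 0, 24], [0, 0, 0, 0, 0, 0, 24]]]'

```text
time_s: 6.28
ee_pos: [0.573, 0.2739, 0.2687]
eef_rot: [-3.139, -0.01, 0.1]
force: [-0.4, 0.5, 1.5]
grip_width: 0.0242
grip_force: 0.0
```

```bash
python3 - <<'E'
from h import *
o=telemetry.get_obs();print(o['force'],wk(o['ee_pos'])*1000,o['ee_pos'])
a=shot('side','s3.png');b=shot('top','t3.png')
A=cv2.resize(a['pixels'][120:400,130:380,::-1],None,fx=1.6,fy=1.6);B=cv2.resize(b['pixels'][100:380,180:430,::-1],None,fx=1.6,fy=1.6)
cv2.imwrite('pics/c3.png',np.hstack([A,B]))
E
```

```text
[-0.4305148   0.48856251  1.52169995] [62.73985129 -2.44237946] [0.57301655 0.27387328 0.26866565]
```

View pics/c3.png

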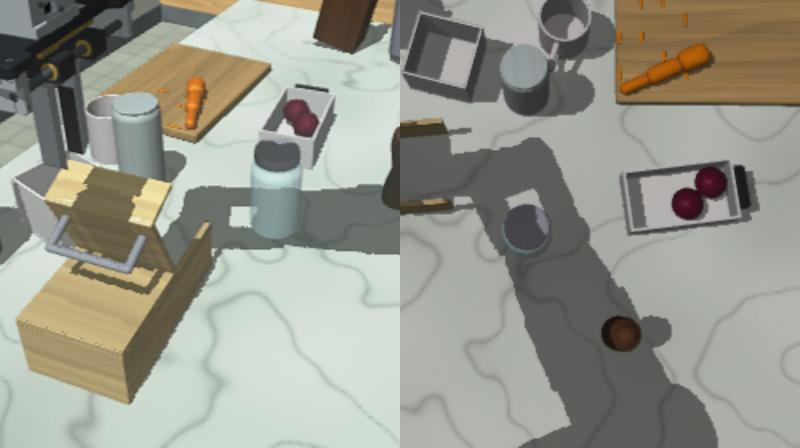

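The hood is up on its stop. The canister top is at about pixel (258,143), the jar cap at (259,242), and the tub hasn't moved.

```bash
python3 - <<'E'
from h import *
c=dict(np.load('pics/top.npz'))
C=ray(c,258,143,.15);J=ray(c,258.8,242,.13);M=ray(c,180+222/1.6,100+333/1.6,.12)
print(C,J,np.linalg.norm((C-J)[:2]),'mill',M)
for n,p in(('can',C),('jar',J),('tub',[.5422,-.2511])): print(n,wk(p)*1000)
yt=1.696; f=np.array([np.cos(yt),np.sin(yt)])
F=np.array([.5422,-.2511])+f*.0805
print('front wall',F,wk(F)*1000,'rel',rel([*F,.035]), 'turn', yt-KY)
E
```

```text
[ 0.70490186 -0.02059084  0.15      ] [ 0.48370399 -0.02476851  0.13      ] 0.2212373154431397 mill [ 0.34046861 -0.15761326  0.12      ]
can [-243.33855055 -104.51522441]
jar [-225.58800872  116.00885139]
tub [-456.60021275   80.21655512]
front wall [ 0.53214742 -0.17123013] [-376.12742022   82.30931932] rel (array([-84.6, 438.7, 226.8]), array([-3.141e+00, -3.000e-03,  1.000e-01])) turn 0.026000000000000023
```

carry_out --plan '[[[-5, 24, 0, 0, 0, 0, 50], [-5, 24, 0, 0, 0, 0, 50], [-5, 24, 0, 0, 0, 0, 50], [-5, 24, 0, 0, 0, 0, 50], [-5, 24, 0, 0, 0, 0, 50], [-5, 24, 0, 0, 0, 0, 50], [-5, 24, 0, 0, 0, 0, 50], [-5, 24, 0, 0, 0, 0, 50], [-5, 24, 0, 0, 0, 0, 50], [-5, 24, 0, 0, 0, 0, 50], [-5, 24, 0, 0, 0, 0, 50], [-5, 24, 0, 0, 0, 0, 50], [-5, 24, 0, 0, 0, 0, 50], [-5, 24, 0, 0, 0, 0, 50], [-5, 24, 0, 0, 0, 0, 50], [-5, 24, 0, 0, 0, 0, 50], [-5, 24, 20, 0, 0, 0, 50], [0, 24, 30, 0, 0, 0, 50], [0, 7, 40, 0, 0, -0.026, 50], [0, 0, 20, 0, 0, 0, 50]]]'

```text
time_s: 8.05
ee_pos: [0.5287, -0.173, 0.1455]
eef_rot: [-3.139, 0.005, 0.125]
force: [-0.3, -0.8, -0.9]
grip_width: 0.0503
grip_force: 0.0
```

carry_out --plan '[[[0, 0, 20, 0, 0, 0, 50], [0, 0, 0, 0, 0, 0, 50], [0, 0, 0, 0, 0, 0, 50]]]'

```text
time_s: 8.3
ee_pos: [0.5303, -0.1717, 0.1298]
eef_rot: [-3.14, 0.002, 0.126]
force: [-0.4, -0.6, 0.9]
grip_width: 0.0501
grip_force: 0.0
```

```bash
python3 - <<'E'
from h import *
o=telemetry.get_obs();print(o['ee_pos'],o['force'],wk(o['ee_pos'])*1000,rel([.5321,-.1712,.028]))
a=shot('side','s4.png')
cv2.imwrite('pics/c4.png',cv2.resize(a['pixels'][90:290,200:420,::-1],None,fx=2.7,fy=2.7))
E
```

```text
[ 0.53025588 -0.17167848  0.12977248] [-0.39535564 -0.56024343  0.86300363] [-376.38622193   84.23595854] (array([ 2.100e+00, -1.000e-01,  1.018e+02]), array([-3.14e+00,  2.00e-03,  1.26e-01]))
```

View pics/c4.png

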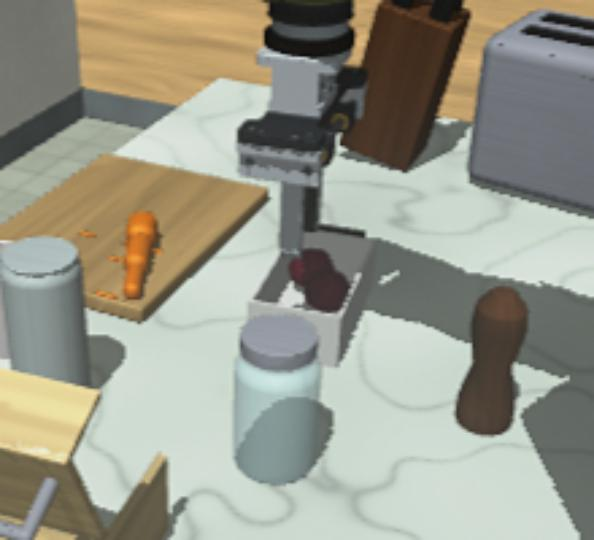

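The fingers hang over the tub's front, clear of the beets and the jar. I'll go down and pinch the front wall.

carry_out --plan '[[[2, 0, 25, 0, 0, 0, 50], [0, 0, 25, 0, 0, 0, 50], [0, 0, 25, 0, 0, 0, 50], [0, 0, 18, 0, 0, 0, 50], [0, 0, 8, 0, 0, 0, 50], [0, 0, 0, 0, 0, 0, 50], [0, 0, 0, 0, 0, 0, 50], [0, 0, 0, 0, 0, 0, 0], [0, 0, 0, 0, 0, 0, 0], [0, 0, 0, 0, 0, 0, 0], [0, 0, 0, 0, 0, 0, 0], [0, 0, 0, 0, 0, 0, 0], [0, 0, 0, 0, 0, 0, 0], [0, 0, 0, 0, 0, 0, 0], [0, 0, 0, 0, 0, 0, 0]]]' --squeeze 40

```text
time_s: 9.6
ee_pos: [0.533, -0.1718, 0.0295]
eef_rot: [3.141, -0.0, 0.126]
force: [1.4, -1.5, -0.6]
grip_width: 0.0035
grip_force: 40.0
```

```bash
python3 - <<'E'
from h import *
o=telemetry.get_obs();print(o['ee_pos'],o['force'],wk(o['ee_pos'])*1000,rel(kw(-.310,.004,.028)))
E
```

```text
[ 0.5329579  -0.17178     0.02952276] [ 1.39690294 -1.4894993  -0.62705292] [-376.75485461   81.55728324] (array([ 79.3, -64.7,   1.5]), array([ 3.141, -0.   ,  0.126]))
```

carry_out --plan '[[[4, -1, 0, 0, 0, 0, 0], [5, -1, 0, 0, 0, 0, 0], [5, -1, 0, 0, 0, 0, 0], [5, -1, 0, 0, 0, 0, 0], [5, -1, 0, 0, 0, 0, 0], [5, -1, 0, 0, 0, 0, 0], [5, -1, 0, 0, 0, 0, 0], [5, -1, 0, 0, 0, 0, 0], [5, -1, 0, 0, 0, 0, 0], [5, -1, 0, 0, 0, 0, 0], [5, -1, 0, 0, 0, 0, 0], [5, -1, 0, 0, 0, 0, 0], [5, -1, 0, 0, 0, 0, 0], [5, -1, 0, 0, 0, 0, 0], [5, -1, 0, 0, 0, 0, 0], [4, -1, 0, 0, 0, 0, 0], [2, 0, 0, 0, 0, 0.013, 0], [0, 0, 0, 0, 0, 0.013, 0]]]' --squeeze 55

```text
time_s: 11.1
ee_pos: [0.611, -0.1453, 0.0295]
eef_rot: [-3.142, -0.001, 0.1]
force: [1.1, 0.4, 3.3]
grip_width: 0.0036
grip_force: 55.0
```

```bash
cat > look.py <<'E'
from h import *
import sys
o=telemetry.get_obs();print(o['ee_pos'],o['force'].round(1),o['eef_rot'].round(3),wk(o['ee_pos'])*1000)
c=shot('top',sys.argv[1]); p=c['pixels'].astype(int)
# grip: black ; beets: dark red
r,g,b=p[...,0],p[...,1],p[...,2]
m=((r>1.8*g)&(r>50)&(b>1.2*g)).astype(np.uint8)
n,l,st,ce=cv2.connectedComponentsWithStats(m)
for i in range(1,n):
    if st[i,4]>40: print('beet',st[i],(wk(ray(c,*ce[i],.03))*1000).round(1))
k=(p.max(2)<45).astype(np.uint8)
n,l,st,ce=cv2.connectedComponentsWithStats(k)
for i in range(1,n):
    w=wk(ray(c,*ce[i],.058))*1000
    if 80<st[i,4]<600 and abs(w[1])<150 and w[0]<-100:
        rr=cv2.minAreaRect(np.argwhere(l==i)[:,::-1].astype(np.float32)); q=cv2.boxPoints(rr)
        Q=np.array([wk(ray(c,*x,.058))*1000 for x in q]); print('dark',st[i],w.round(1),Q.round(0).tolist())
E
python3 look.py t5.png; python3 -c "
import cv2;i=cv2.imread('pics/t5.png');cv2.imwrite('pics/c5.png',cv2.resize(i[90:290,100:430],None,fx=2.4,fy=2.4))"
```

```text
[ 0.61096342 -0.1452647   0.0295415 ] [1.1 0.4 3.3] [-3.142e+00 -1.000e-03  1.000e-01] [-358.09566814    1.30918316]
dark [343 168  29  38 450] [-466.9   -2.2] [[-430.0, 36.0], [-462.0, -51.0], [-516.0, -31.0], [-484.0, 55.0]]
dark [377 174   9  26 157] [-528.4    1.6] [[-521.0, -30.0], [-536.0, -31.0], [-536.0, 32.0], [-521.0, 33.0]]
```

View pics/c5.png

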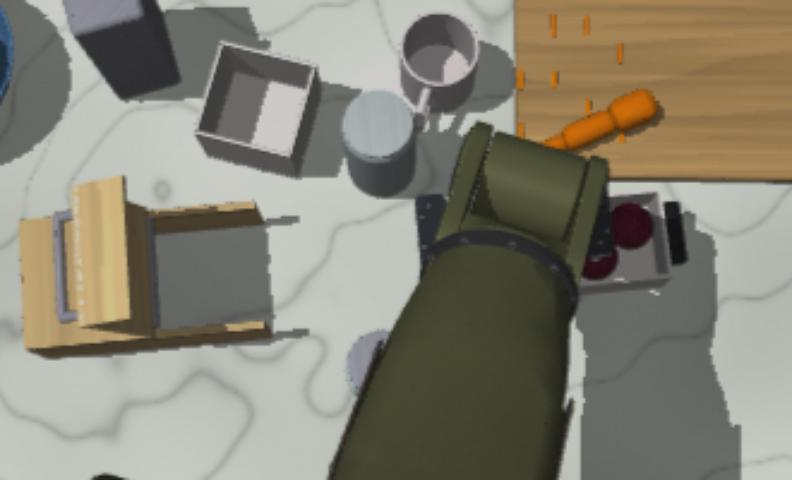

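The tub is in line with the keeper: grip at pixel (381,187), keeper y about +1.6 and square. Now I'll draw it straight through the gap.

carry_out --plan '[[[0, -8, 0, 0, 0, 0, 0], [0, -12, 0, 0, 0, 0, 0], [0, -13, 0, 0, 0, 0, 0], [0, -13, 0, 0, 0, 0, 0], [0, -13, 0, 0, 0, 0, 0], [0, -13, 0, 0, 0, 0, 0], [0, -13, 0, 0, 0, 0, 0], [0, -13, 0, 0, 0, 0, 0], [0, -13, 0, 0, 0, 0, 0], [0, -13, 0, 0, 0, 0, 0], [0, -13, 0, 0, 0, 0, 0], [0, -13, 0, 0, 0, 0, 0], [0, -13, 0, 0, 0, 0, 0], [0, -13, 0, 0, 0, 0, 0], [0, -13, 0, 0, 0, 0, 0], [0, -13, 0, 0, 0, 0, 0], [0, -13, 0, 0, 0, 0, 0], [0, -10, 0, 0, 0, 0, 0], [0, -6, 0, 0, 0, 0, 0], [0, 0, 0, 0, 0, 0, 0]]]'

```text
time_s: 12.82
ee_pos: [0.5868, 0.0864, 0.0295]
eef_rot: [-3.141, 0.0, 0.101]
force: [-0.2, 5.6, 4.5]
grip_width: 0.0036
grip_force: 55.0
```

```bash
python3 look.py t6.png
```

```text
[0.58683341 0.08641167 0.02950593] [-0.2  5.6  4.5] [-3.141  0.     0.101] [-125.16850617    2.37508121]
dark [507 174  40  14 349] [-879.2   15.6] [[-834.0, 4.0], [-932.0, 4.0], [-929.0, 31.0], [-832.0, 31.0]]
dark [281 183   9  27 171] [-295.8    3.9] [[-288.0, -28.0], [-304.0, -28.0], [-304.0, 35.0], [-288.0, 36.0]]
```

carry_out --plan '[[[1, -4, 0, 0, 0, 0, 0], [1, -3, 0, 0, 0, 0, 0], [0, 0, 0, 0, 0, 0, 0], [0, 0, 0, 0, 0, 0, 40], [0, 0, 0, 0, 0, 0, 40], [0, 0, 0, 0, 0, 0, 40], [0, 0, 0, 0, 0, 0, 40], [0, 3, -15, 0, 0, 0, 40], [0, 3, -30, 0, 0, 0, 40], [0, 4, -35, 0, 0, 0, 40], [0, 10, -35, 0, 0, 0, 40], [0, 15, -30, 0, 0, 0, 20], [0, 20, -20, 0, 0, 0, 0], [0, 30, 0, 0, 0, 0, 0], [0, 30, 0, 0, 0, 0, 0], [0, 30, 0, 0, 0, 0, 0], [0, 30, 0, 0, 0, 0, 0], [0, 25, 0, 0, 0, 0, 0], [0, 0, 0, 0, 0, 0, 0]]]'

```text
time_s: 14.45
ee_pos: [0.6082, -0.1116, 0.194]
eef_rot: [3.141, 0.001, 0.096]
force: [0.1, 0.8, 0.2]
grip_width: 0.0007
grip_force: 0.0
```

```bash
python3 look.py t7.png;python3 -c "
from h import *
print(rel(kw(-.33,.002,.035)))"
```

```text
[ 0.60823974 -0.1115928   0.19398549] [0.1 0.8 0.2] [3.141e+00 1.000e-03 9.600e-02] [-324.31956156    0.68457175]
beet [241 197  14  17 180] [-204.4   10.6]
dark [337 144  14  37 305] [-447.1  -58.1] [[-424.0, -27.0], [-453.0, -112.0], [-482.0, -103.0], [-452.0, -17.0]]
dark [507 174  33  13 220] [-865.8   14. ] [[-834.0, 4.0], [-914.0, 4.0], [-912.0, 29.0], [-832.0, 28.0]]
dark [506 200  41  16 275] [-863.1   82.3] [[-820.0, 71.0], [-918.0, 69.0], [-916.0, 96.0], [-818.0, 98.0]]
(array([ -1.3,   7.8, 158.9]), array([-3.141e+00,  1.000e-03,  9.700e-02]))
```

carry_out --plan '[[[-1, 10, 0, 0, 0, 0, 0], [0, 9, 30, 0, 0, 0, 0], [0, 0, 35, 0, 0, 0, 0], [0, 0, 35, 0, 0, 0, 0], [0, 0, 35, 0, 0, 0, 0], [0, 0, 20, 0, 0, 0, 0], [0, 0, 4, 0, 0, 0, 0], [0, 0, 0, 0, 0, 0, 0]]]'

```text
time_s: 15.17
ee_pos: [0.6089, -0.126, 0.0346]
eef_rot: [-3.141, 0.002, 0.101]
force: [-0.6, 0.2, 0.2]
grip_width: 0.0007
grip_force: 0.0
```

```bash
python3 look.py t8.png;python3 -c "
from h import *
print(telemetry.get_obs()['qpos'])
a=shot('side','s8.png')
cv2.imwrite('pics/c8.png',cv2.resize(a['pixels'][120:400,130:400,::-1],None,fx=2,fy=2))"
```

```text
[ 0.60888822 -0.12598969  0.0346439 ] [-0.6  0.2  0.2] [-3.141e+00  2.000e-03  1.010e-01] [-338.70989332    1.46516037]
beet [256 184  10  18 135] [-240.3  -15.1]
beet [241 196  17  19 235] [-207.9   12.2]
dark [283 147  25  39 145] [-315.3  -52.9] [[-279.0, -102.0], [-327.0, -116.0], [-352.0, -18.0], [-304.0, -5.0]]
dark [335 163  12  34 209] [-433.8  -13.7] [[-415.0, 13.0], [-440.0, -66.0], [-464.0, -58.0], [-439.0, 20.0]]
[-2.63134370e-01  6.35666104e-01  1.44900305e+00  4.72048511e-05
  1.05634932e+00  1.20703647e+00]
```

View pics/c8.png

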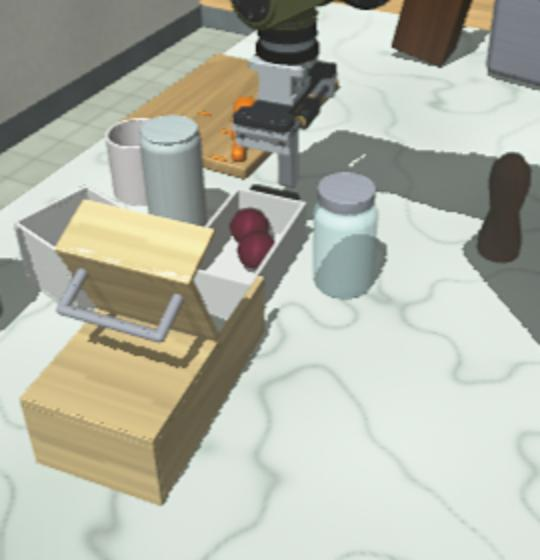

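The tub is through the gap with its front at the mouth. The closed fingers stand behind the grip, which is at about (272,192) in the crop. I'll push.

carry_out --plan '[[[0, -8, 0, 0, 0, 0, 0], [0, -8, 0, 0, 0, 0, 0], [0, -6, 0, 0, 0, 0, 0], [0, -6, 0, 0, 0, 0, 0], [0, -6, 0, 0, 0, 0, 0], [0, -6, 0, 0, 0, 0, 0], [0, -6, 0, 0, 0, 0, 0], [0, -6, 0, 0, 0, 0, 0], [0, -6, 0, 0, 0, 0, 0], [0, -6, 0, 0, 0, 0, 0], [0, -6, 0, 0, 0, 0, 0], [0, -6, 0, 0, 0, 0, 0], [0, -6, 0, 0, 0, 0, 0], [0, -6, 0, 0, 0, 0, 0], [0, 0, 0, 0, 0, 0, 0]]]'

```text
time_s: 16.52
ee_pos: [0.6002, -0.0378, 0.0352]
eef_rot: [-3.141, 0.001, 0.101]
force: [0.9, 1.0, 0.4]
grip_width: 0.0006
grip_force: 0.0
```

```bash
python3 look.py t9.png
```

```text
[ 0.60024801 -0.0377542   0.03523171] [0.9 1.  0.4] [-3.141e+00  1.000e-03  1.010e-01] [-250.05249383    1.3239545 ]
beet [215 199  10  18 119] [-137.    10.1]
dark [237 150  21  39 187] [-201.7  -50.2] [[-166.0, -108.0], [-210.0, -119.0], [-231.0, -22.0], [-188.0, -12.0]]
dark [290 164  17  36 388] [-329.9  -20.7] [[-307.0, 10.0], [-325.0, -73.0], [-363.0, -65.0], [-344.0, 18.0]]
dark [507 174  31  12 197] [-864.5   13.3] [[-834.0, 4.0], [-910.0, 4.0], [-908.0, 27.0], [-832.0, 26.0]]
dark [506 200  41  14 226] [-862.8   81.7] [[-821.0, 71.0], [-920.0, 70.0], [-918.0, 97.0], [-819.0, 98.0]]
```

carry_out --plan '[[[0, -7, 0, 0, 0, 0, 0], [0, -7, 0, 0, 0, 0, 0], [0, -7, 0, 0, 0, 0, 0], [0, -7, 0, 0, 0, 0, 0], [0, -7, 0, 0, 0, 0, 0], [0, -7, 0, 0, 0, 0, 0], [0, -7, 0, 0, 0, 0, 0], [0, -7, 0, 0, 0, 0, 0], [0, -7, 0, 0, 0, 0, 0], [0, -7, 0, 0, 0, 0, 0], [0, -7, 0, 0, 0, 0, 0], [0, -7, 0, 0, 0, 0, 0], [0, -7, 0, 0, 0, 0, 0], [0, -7, 0, 0, 0, 0, 0], [0, -7, 0, 0, 0, 0, 0], [0, -7, 0, 0, 0, 0, 0], [0, -6, 0, 0, 0, 0, 0], [0, 0, 0, 0, 0, 0, 0]]]'

```text
time_s: 18.07
ee_pos: [0.5887, 0.0795, 0.0355]
eef_rot: [-3.141, -0.0, 0.101]
force: [0.1, -0.5, -0.1]
grip_width: 0.0006
grip_force: 0.0
```

carry_out --plan '[[[0, 10, 0, 0, 0, 0, 0], [0, 15, 0, 0, 0, 0, 0], [0, 15, -15, 0, 0, 0, 0], [0, 10, -25, 0, 0, 0, 0], [0, 0, -35, 0, 0, 0, 0], [0, 0, -35, 0, 0, 0, 0], [0, 0, -20, 0, 0, 0, 0], [0, 0, 0, 0, 0, 0.12, 0], [0, 0, 0, 0, 0, 0.12, 0], [0, 0, 0, 0, 0, 0.12, 0], [0, 0, 0, 0, 0, 0.12, 0], [0, 0, 0, 0, 0, 0.12, 0], [0, 0, 0, 0, 0, 0.12, 0], [0, 0, 0, 0, 0, 0, 0]]]'

```text
time_s: 19.23
ee_pos: [0.5938, 0.0276, 0.1656]
eef_rot: [-3.141, -0.0, -0.627]
force: [-1.0, -0.5, 0.5]
grip_width: 0.0006
grip_force: 0.0
```

```bash
python3 look.py ta.png;python3 -c "
from h import *
print(telemetry.get_obs()['qpos'])"
```

```text
[0.59382289 0.02757714 0.16556974] [-1.  -0.5  0.5] [-3.141 -0.    -0.627] [-184.40601591    1.24700834]
dark [507 174  40  13 351] [-878.8   15.8] [[-835.0, 3.0], [-932.0, 4.0], [-929.0, 31.0], [-832.0, 29.0]]
[-1.50412298e-02  4.31568323e-01  1.43683832e+00  9.06964638e-05
  1.27299932e+00  2.17469699e+00]
```

carry_out --plan '[[[0, 0, 0, 0, 0, -0.115, 0], [0, 0, 0, 0, 0, -0.115, 0], [0, 0, 0, 0, 0, -0.115, 0], [0, 0, 0, 0, 0, -0.115, 0], [0, 0, 0, 0, 0, -0.115, 0], [0, 0, 0, 0, 0, -0.115, 0], [0, 0, 0, 0, 0, -0.115, 0], [0, 0, 0, 0, 0, -0.115, 0], [0, 0, 0, 0, 0, -0.115, 0], [0, 0, 0, 0, 0, -0.115, 0], [0, 0, 0, 0, 0, -0.115, 0], [0, 0, 0, 0, 0, -0.115, 0], [0, 0, 0, 0, 0, -0.115, 0], [0, 0, 0, 0, 0, -0.115, 0], [0, 0, 0, 0, 0, -0.115, 0], [0, 0, 0, 0, 0, -0.115, 0], [0, 0, 0, 0, 0, -0.115, 0], [0, 0, 0, 0, 0, -0.115, 0], [0, 0, 0, 0, 0, -0.115, 0], [0, 0, 0, 0, 0, -0.112, 0]]]'

```text
time_s: 20.95
ee_pos: [0.5938, 0.028, 0.1655]
eef_rot: [3.141, -0.0, 1.687]
force: [-0.9, -0.6, 0.6]
grip_width: 0.0001
grip_force: 0.0
```

```bash
python3 look.py tb.png;python3 -c "
from h import *
print(rel(kw(-.155,.001,.036)),rel(kw(-.086,.001,.036)))"
```

```text
[0.59380555 0.02801423 0.16551848] [-0.9 -0.6  0.6] [ 3.141 -0.     1.687] [-183.96935538    1.22096828]
dark [254 136   6  69 173] [-235.   -80.9] [[-218.0, 16.0], [-240.0, -151.0], [-251.0, -150.0], [-229.0, 17.0]]
dark [507 173  41  15 362] [-880.3   15.8] [[-834.0, 4.0], [-935.0, 4.0], [-932.0, 32.0], [-832.0, 31.0]]
(array([ 28.9,   0.9, 129.5]), array([ 3.141, -0.   ,  1.695])) (array([ 97.9,   2.7, 129.5]), array([ 3.141, -0.   ,  1.695]))
```

carry_out --plan '[[[20, 0, 0, 0, 0, 0.02, 0], [12, 0, 10, 0, 0, 0, 0], [0, 0, 30, 0, 0, 0, 0], [0, 0, 30, 0, 0, 0, 0], [0, 0, 30, 0, 0, 0, 0], [0, 0, 25, 0, 0, 0, 0], [0, 0, 5, 0, 0, 0, 0], [5, 0, 0, 0, 0, 0, 0], [6, 0, 0, 0, 0, 0, 0], [6, 0, 0, 0, 0, 0, 0], [6, 0, 0, 0, 0, 0, 0], [6, 0, 0, 0, 0, 0, 0], [6, 0, 0, 0, 0, 0, 0], [6, 0, 0, 0, 0, 0, 0], [6, 0, 0, 0, 0, 0, 0], [5, 0, 0, 0, 0, 0, 0], [4, 0, 0, 0, 0, 0, 0], [2, 0, 0, 0, 0, 0, 0], [0, 0, 0, 0, 0, 0, 0]]]'

```text
time_s: 22.58
ee_pos: [0.5854, 0.1188, 0.0352]
eef_rot: [-3.141, -0.0, 1.657]
force: [0.0, 0.7, -1.1]
grip_width: 0.0005
grip_force: 0.0
```

```bash
python3 look.py tc.png
```

```text
[0.5854158  0.11877864 0.03524908] [ 0.   0.7 -1.1] [-3.141 -0.     1.657] [-92.8202719    0.58006624]
dark [507 173  41  19 442] [-880.8   17.7] [[-834.0, 4.0], [-935.0, 4.0], [-931.0, 41.0], [-831.0, 40.0]]
```

carry_out --plan '[[[2, 0, 0, 0, 0, 0, 0], [2, 0, 0, 0, 0, 0, 0], [2, 0, 0, 0, 0, 0, 0], [2, 0, 0, 0, 0, 0, 0], [0, 0, 0, 0, 0, 0, 0]]]'

```text
time_s: 23.05
ee_pos: [0.5848, 0.1265, 0.0353]
eef_rot: [-3.141, -0.0, 1.657]
force: [-0.1, -0.7, 0.2]
grip_width: 0.0003
grip_force: 0.0
```

carry_out --plan '[[[1, 0, 0, 0, 0, 0, 0], [1, 0, 0, 0, 0, 0, 0], [1, 0, 0, 0, 0, 0, 0]]]'

```text
time_s: 23.3
ee_pos: [0.5853, 0.1277, 0.0356]
eef_rot: [3.141, 0.002, 1.657]
force: [5.6, -16.8, -1.3]
grip_width: 0.0008
grip_force: 8.9
```

The force rises sharply where the back wall is expected, so the tub is home. I'll back off and check.

carry_out --plan '[[[-5, 0, 0, 0, 0, 0, 0], [-15, 0, 0, 0, 0, 0, 0], [-20, 0, -10, 0, 0, 0, 0], [-20, 0, -30, 0, 0, 0, 0], [0, 0, -35, 0, 0, 0, 0], [0, 0, -35, 0, 0, 0, 0], [0, 0, -35, 0, 0, 0, 0], [-30, 0, -35, 0, 0, 0, 0], [-30, 0, 0, 0, 0, 0, 0], [-30, 0, 0, 0, 0, 0, 0], [-30, 0, 0, 0, 0, 0, 0], [-30, 0, 0, 0, 0, 0, 0], [-30, 0, 0, 0, 0, 0, 0], [-30, 0, 0, 0, 0, 0, 0], [-30, 0, 0, 0, 0, 0, 0], [-30, 0, 0, 0, 0, 0, 0], [0, 0, 0, 0, 0, 0, 0], [0, 0, 0, 0, 0, 0, 0]]]'

```text
time_s: 24.8
ee_pos: [0.6126, -0.1979, 0.2117]
eef_rot: [-3.141, -0.001, 1.655]
force: [0.6, 0.3, -0.3]
grip_width: 0.0006
grip_force: 0.0
```

```bash
python3 look.py td.png; python3 -c "
from h import *
a=shot('side','sd.png')
i=cv2.imread('pics/td.png');A=cv2.resize(i[100:270,90:300],(420,340));B=cv2.resize(a['pixels'][150:400,130:350,::-1],(370,420));A=cv2.copyMakeBorder(A,0,80,0,0,0)
cv2.imwrite('pics/cd.png',np.hstack([A,B]))"
```

```text
[ 0.61258886 -0.19789016  0.2117426 ] [ 0.6  0.3 -0.3] [-3.141e+00 -1.000e-03  1.655e+00] [-410.6233762     4.90381878]
dark [333 128  60  46 531] [-465.4  -72.8] [[-409.0, -57.0], [-441.0, -155.0], [-571.0, -114.0], [-538.0, -17.0]]
dark [507 174  31  12 140] [-861.7   12.1] [[-834.0, 4.0], [-910.0, 4.0], [-907.0, 27.0], [-833.0, 27.0]]
dark [303 178  19  15  90] [-361.3  -21.3] [[-335.0, -23.0], [-378.0, -39.0], [-385.0, -18.0], [-343.0, -2.0]]
dark [325 183  54  95 427] [-479.2   62.9] [[-395.0, -19.0], [-494.0, -47.0], [-549.0, 186.0], [-453.0, 211.0]]
dark [506 203  21   9  92] [-842.6   79.1] [[-821.0, 71.0], [-871.0, 72.0], [-869.0, 89.0], [-819.0, 88.0]]
```

View pics/cd.png

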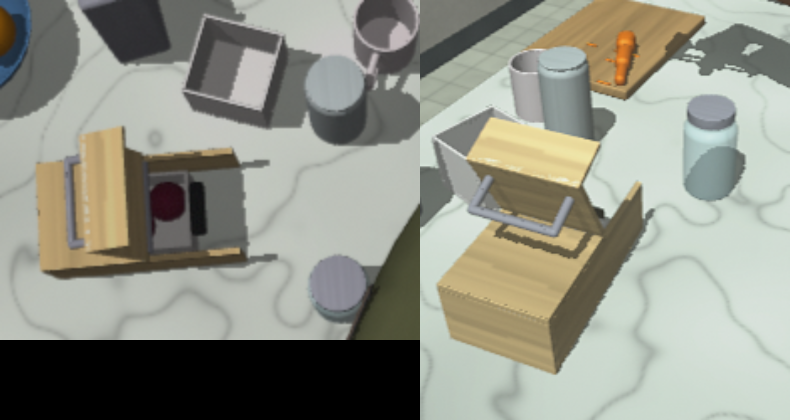

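The tub is inside and straight, with its grip at about pixel (189,204). The hood is up and the jar and canister haven't moved. A quick numeric check of the grip's depth before handing in.

```bash
python3 - <<'E'
from h import *
c=dict(np.load('pics/top.npz'));p=c['pixels'][180:230,178:202]
k=(p.max(2)<45).astype(np.uint8);n,l,st,ce=cv2.connectedComponentsWithStats(k)
for i in range(1,n):
  if st[i,4]>40:
    q=cv2.boxPoints(cv2.minAreaRect(np.argwhere(l==i)[:,::-1].astype(np.float32)))+[178,180]
    print(st[i],[ (wk(ray(c,*x,.058))*1000).round(1).tolist() for x in q])
E
```

```text
[  6  11   9  27 192] [[-56.8, -30.1], [-74.3, -29.5], [-73.7, 34.0], [-56.3, 33.4]]
[ 0 12  4 17 56] [[-42.8, -29.1], [-49.9, -28.4], [-47.5, 10.3], [-40.4, 9.7]]
```

The grip's rear face is at x = −74, exactly where it should be when home, at y ≈ +2 and square.

```bash
python3 -c "
from h import *
print(ctrl.hand_in())"
```

```text
the job is handed in; nothing more can be done
None
```

I handed the job in at about 25 s. The hood is open on its stop, the tub is fully home against the keeper's back wall with its grip outwards, and the arm is clear; the pictures show the jar and canister where they were, and the judge gave no verdict on hand-in.

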